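# Empty the sorting tray into the hamper and rack it

## Robot

A 7-joint arm with a two-finger parallel gripper is mounted at the origin on the work surface. World frame = base frame: x ahead of the robot, y to its left, z up, the work surface at z = 0. Lengths are in m, angles in rad, forces in N, time in s.
With the tool pointing down it reaches from about 0.425 to 0.825 m from the base axis. Payload 3.6 kg.
Tool frame: the origin (TCP) lies midway between the tips of the shut fingers; the grasp point (between the pads) lies 19 mm behind it; z points along the fingers, y is the line along which they close (so a half turn about z gives the same grasp; the last joint's range is limited). The gripper opens to 85 mm and grips with 20 to 120 N. Pads are 22 mm wide; open, the fingers measure 114 mm over their backs; the gripper's body (76 mm by 85 mm) begins 54 mm behind the grasp point. The pads swing forward as they close: fully open they stand 13 mm farther back than shut.
Start: joints at [1.208, 0.615, -0.013, 1.423, 0.008, 1.103, -0.04], TCP at [0.214, -0.614, 0.231] pointing down, gripper open.
Joint ranges: [-3.12, 3.12], [-0.3, 2.06], [-1.34, 1.32], [0.26, 2.42], [-1.36, 4.5], [0.01, 1.98], [-2.84, 2.84]. Speed limits (rad/s): [2.79, 2.79, 3.14, 3.14, 3.14, 3.14, 3.14].

## Interface

Orientations are given as [roll, pitch, yaw] about the fixed x, y, z axes, in that order (R = Rz(yaw) Ry(pitch) Rx(roll)).
In Python, from station import status, vision, ctrl gives the robot as it stands.
- The arm moves only by the shell command python3 -m jog 'ROWS' [OPENING] [FORCE]. ROWS is JSON, a list of rows, each an object with "linear": the shift along the tool's x, y, z in mm, a list of three; "roll": the turn about the tool's z in rad. A call has 1 to 20 rows; each row is the pose to reach, as a shift and turn from the pose commanded when the call began, along the tool's axes at that moment; what a row does not reach only later rows make up. A row lasts 1/10 s, in which the tool goes at most 50 mm and 8.59 degrees, less where a joint would pass 70% of its speed; a pose out of reach is approached as far as the arm can. A call with a gripper value outside its range is refused whole. OPENING is the finger opening in mm, from 0 to 85.4, set as the call begins (- or left out, the last holds). The fingers move at their own pace and stop on an object; FORCE is the grip in N (left out, the last holds). Time passes only in rows, so rows that repeat a pose let the fingers close. It gives the time, the measured TCP pose, the force, the opening and the grip force at its end, in the units of the state.
- status.state(): the state, without advancing time (a new reading comes with each control period).
- vision.camera(name): name is "scene" or "top" or "wrist"; returns a dict with "pixels" (420x560x3 uint8, blue, green, red), "mtx" (3x3 intrinsics, pixels), "dist" ([k1, k2, p1, p2, k3] as OpenCV has them; the pictures are not rectified), "rvec" (rotation vector, rad) and "tvec" (3), from world to camera coordinates, as OpenCV has them. Camera axes: x right, y down, z forward; pixel columns grow to the right and rows downward; lengths in m; the calibration is good to about 2 mm. A picture is of the moment at which its call begins. There is no depth.
- ctrl.finish_job(): hands the job in; it is judged then, once.
Trained networks look in a picture, given as the dict that the camera call returned (one of the last four; its "shot" number tells which), for a name from the list of things; names that differ only in an ending like _2 or _b are one class to them, and where a whole thing is asked for, a point or a joint stands for the part that bears it (a point fixed in the world has none). Each returns a list of dicts, best first, with "p" (0 to 1); they miss things now and then, are a little off and sometimes report something else, mostly with a low value. They report only what shows in the picture. A call takes as long as a camera call. They do not tell look-alikes from the thing itself.
- vision.spot_in(label, picture): "point" ([column, row] as shares, 0 to 1, of the picture: columns of its width, rows of its height, amid what is visible of it).
The state is a dict: "clock": time; "qpos": joint angles; "qd": joint speeds; "effort": joint torques, N m; "position": TCP position; "tool_rot": TCP orientation; "force": force on the tool from outside, world axes, zero at the start; "wrist_torque": the same for the moment, N m; "width": finger opening in m; "gripper_force": force on a finger pad.
Only numpy, scipy, OpenCV 4.12 (cv2) and the standard library are available. Lean on these libraries where they do the work, as an engineer would, in place of code of your own. Each camera call takes 0.05 s, during which the arm holds its last target. There are 200 camera calls.

## Task

Pick up the blue sorting tray and tip it over the open hamper carton so that all three packs slide gently off its open side into the carton, without handling the packs. Then set the empty tray down flat on the table and let go, take it again another way, and stand it on its closed long edge, open side up, centred and fully down in the slot of the leaning steel rack with its underside against the board. Leave the other groceries standing where they are.

Things in the scene. Friction and masses are not known exactly. Their poses are not given: they have to be found in the camera images.
- tray: Blue plastic tray, loose, 120 mm wide (x), 176 mm long (y), 180 g. Floor 4 mm; walls 28 mm high, 4 mm thick at -x and both y ends; the +x long side is open. At the middle of each y end a yellow upright ear (handle) 40 mm wide (x), 12 mm thick (y), top 84 mm above the underside: pinch it across the 12 mm near its top, above the packs. Origin: centre of the underside; z up when flat.
- tray_lip (a point): Middle of the tray's open +x edge, on the floor's upper face (tray x = +60, z = +4 mm).
- ear_left (a point): Grip point on the tray's +y ear, tray coordinates (0, 82, 66) mm, 18 mm under the ear's top.
- ear_right (a point): Grip point on the tray's -y ear, tray coordinates (0, -82, 66) mm, 18 mm under the ear's top.
- pack_red: Red snack pack with a paper label lying on the tray, 70 x 38 x 26 mm, about 55 g. Origin: centre of its underside as it starts.
- pack_yellow: Yellow snack pack with a red label lying on the tray, 64 x 36 x 28 mm, about 55 g. Origin: centre of its underside as it starts.
- pack_green: Green snack pack with a paper label lying on the tray, 66 x 36 x 24 mm, about 55 g. Origin: centre of its underside as it starts.
- carton: Hamper carton of brown cardboard, open at the top, fixed, outside 230 (x) by 170 (y) by 85 mm high, walls and bottom 6 mm; short flaps slant down outside its two long sides, standing out 15 mm (no obstacle). To the robot's left or right. Origin: centre of its underside.
- rack: Steel tray rack on legs, fixed, 190 mm long (y), front facing its own -x, on the other side from the carton. A board leans back to +x by 0.55 rad from vertical, reaching 121 mm up from the slot floor. At its foot, square to it, a slot for the tray's closed long edge: floor, 25 mm high front lip, 42 mm clear between board and lip, ends open. Origin: centre of its underside.
- slot (a point): Middle of the slot's floor where it meets the board: rack coordinates (20, 0, 80) mm.
- seat (a point): Where the tray's origin is when fully seated: rack coordinates (51.4, 0, 131.2) mm, 60 mm up the board from point slot. The tray's x axis then points up along the board (0.55 rad from vertical, leaning to rack +x), its z axis (upper face) looks out to the rack's front and 0.55 rad upward, its y axis points along rack y.
- juice: Bystander: tall dark juice bottle, 80 mm across, 200 mm high, 0.9 kg, beside one end of the tray. Origin: centre of its underside.
- tin: Bystander: low yellow tin, 72 mm across, 34 mm high, beside the other end of the tray. Origin: centre of its underside.
- can_red: Bystander: red can, 68 mm across, 105 mm high. Origin: centre of its underside.
- can_green: Bystander: green can, 68 mm across, 105 mm high. Origin: centre of its underside.
- milk: Bystander: white and blue milk carton, 70 x 70 mm, 177 mm high with its cap. Origin: centre of its underside.
- jar: Bystander: amber glass jar with a red cap, 76 mm across, 115 mm high. Origin: centre of its underside.
There are look-alikes about, which are no part of the job. Of the things that look like the pack_green, take the one that is farthest from the robot's base at the start.

How it is judged:
By the outcome, as a careful person would: the job done as asked, in the order asked, and still so for the second after the job is handed in, with the robot touching nothing.
It also fails if it takes over 72 s, if anything falls off the work surface, if the arm or the gripper's body presses on something with over 40 N, if the wrist force passes 120 N, or if a joint passes its speed limit or range.

## Working session

There is one attempt and no reset: what is moved stays moved. The work goes in short steps, Python scripts to look and compute and a shell command to move; the robot and the scene stay as the last step left them, time stands still between calls to the robot, and variables do not carry over. Pictures are saved under pics/ and viewed, at most 10 in all, crops included, and the job is handed in when it is done.

```bash
ls; mkdir -p pics; cat > h.py <<'E'
import numpy as np, cv2
from scipy.spatial.transform import Rotation as R
from scipy.optimize import least_squares
from station import status, vision, ctrl
def px(cam,label,n=4):
    h,w=cam["pixels"].shape[:2]
    return [(round(d["p"],2),np.array(d["point"])*[w,h]) for d in vision.spot_in(label,cam)[:n]]
def proj(cam,P):
    return cv2.projectPoints(np.atleast_2d(np.array(P,float)),np.array(cam["rvec"],float),np.array(cam["tvec"],float),np.array(cam["mtx"]),np.array(cam["dist"]))[0][:,0]
def ray(cam,uv):
    u=cv2.undistortPoints(np.array([[uv]],float),np.array(cam["mtx"]),np.array(cam["dist"]))[0,0]
    M=cv2.Rodrigues(np.array(cam["rvec"],float))[0];t=np.array(cam["tvec"],float).ravel()
    return -M.T@t, M.T@np.array([u[0],u[1],1])
def atz(cam,uv,z):
    o,d=ray(cam,uv);return o+d*(z-o[2])/d[2]
def tri(c1,u1,c2,u2):
    o1,d1=ray(c1,u1);o2,d2=ray(c2,u2)
    s=np.linalg.lstsq(np.c_[d1,-d2],o2-o1,rcond=None)[0]
    a,b=o1+s[0]*d1,o2+s[1]*d2
    return (a+b)/2,np.linalg.norm(a-b)
E
python3 - <<'E'
from h import *
np.set_printoptions(precision=3,suppress=True)
print(status.state())
cs={n:vision.camera(n) for n in("scene","top","wrist")}
for n,c in cs.items():
    cv2.imwrite(f"pics/{n}0.png",c["pixels"]); print(n,ray(c,[280,210]))
for l in "tray tray_lip ear_left ear_right pack_red pack_yellow pack_green carton rack juice tin can_red can_green milk jar".split():
    for n in("scene","top"):
        print(l,n,[(p,u.round(1).tolist(),atz(cs[n],u,0)[:2].round(3).tolist()) for p,u in px(cs[n],l,3)])
E
```

```text
pics
{'clock': 0.0, 'qpos': array([ 1.208,  0.616, -0.013,  1.425,  0.008,  1.103, -0.04 ]), 'qd': array([ 0.   ,  0.001,  0.   ,  0.002, -0.001, -0.   ,  0.001]), 'effort': array([ -0.   , -46.922,   0.259, -17.103,   0.01 ,   0.01 ,  -0.   ]), 'position': array([ 0.214, -0.613,  0.23 ]), 'tool_rot': array([-3.139,  0.   ,  0.336]), 'force': array([ 0.07 , -0.62 ,  0.236]), 'wrist_torque': array([-0.02 , -0.016, -0.018]), 'gripper_force': 0.0, 'width': 0.08532109886809448}
scene (array([0.87 , 0.364, 1.04 ]), array([-0.394, -0.31 , -0.865]))
top (array([0.405, 0.016, 1.104]), array([ 0.047,  0.015, -0.999]))
wrist (array([ 0.283, -0.589,  0.372]), array([-0.268, -0.076, -0.96 ]))
tray scene [(0.69, [241.3, 233.2], [0.526, -0.047])]
tray top [(0.68, [312.1, 174.3], [0.553, -0.049])]
tray_lip scene []
tray_lip top [(0.77, [308.6, 176.2], [0.548, -0.04])]
ear_left scene [(0.81, [239.2, 235.1], [0.535, -0.047]), (0.29, [196.8, 215.2], [0.565, -0.188])]
ear_left top []
ear_right scene [(0.92, [239.0, 232.7], [0.529, -0.053])]
ear_right top [(0.67, [307.8, 180.5], [0.536, -0.038])]
pack_r
[... 956 characters left out ...]
13.7], [0.56, -0.191])]
tin top [(0.89, [366.4, 166.2], [0.578, -0.191]), (0.62, [258.0, 236.5], [0.387, 0.088])]
can_red scene [(0.66, [266.6, 188.2], [0.361, -0.089])]
can_red top [(0.55, [321.2, 240.2], [0.382, -0.076])]
can_green scene [(0.75, [310.8, 213.3], [0.347, 0.069]), (0.42, [238.8, 235.3], [0.536, -0.048])]
can_green top [(0.66, [258.6, 235.8], [0.389, 0.086]), (0.34, [451.3, 170.4], [0.573, -0.417])]
milk scene [(0.93, [215.7, 118.0], [0.252, -0.407]), (0.6, [241.1, 235.8], [0.533, -0.042])]
milk top [(0.81, [440.4, 276.5], [0.294, -0.39])]
jar scene [(0.88, [423.8, 256.0], [0.259, 0.394]), (0.45, [239.9, 233.2], [0.529, -0.05])]
jar top [(0.96, [134.1, 267.6], [0.298, 0.411])]
```

View pics/scene0.png

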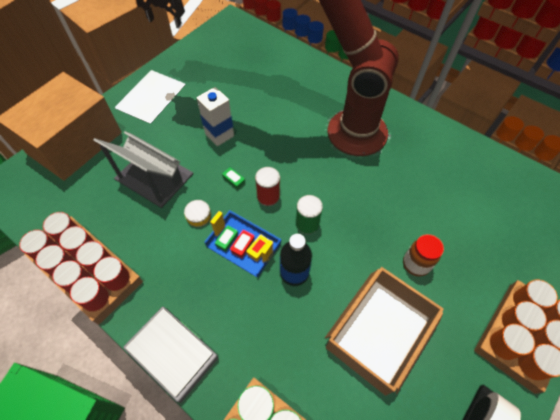

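View pics/top0.png

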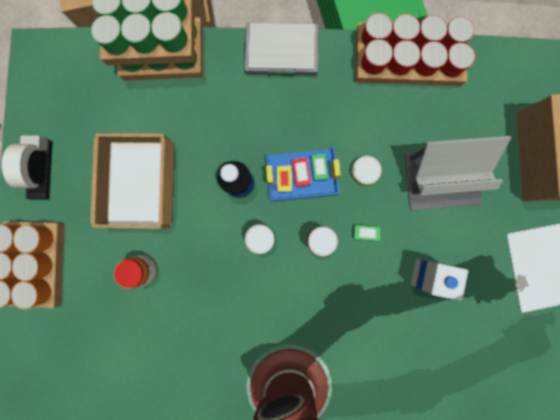

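Scene picture: the tray is at about (241,240), with the loose green look-alike at (234,178). In the top view the tray is at (303,175), carton (133,180), rack (455,175), juice (235,178), tin (367,170).

Candidates for pack_green in the top view: (320,167) on the tray and (367,233) loose on the table. The one on the tray is farther from the base, at x≈0.57 against 0.41. I'll check both in an enlarged crop, along with the usage text of the jog command.

```bash
python3 -m jog --help; python3 - <<'E'
from h import *
a=cv2.imread("pics/top0.png")[140:260,220:400]; b=cv2.imread("pics/top0.png")[120:220,395:515]
c=cv2.imread("pics/scene0.png")[160:290,180:330]
f=lambda i:cv2.resize(i,(400,300),interpolation=cv2.INTER_CUBIC)
d=cv2.imread("pics/wrist0.png")
cv2.imwrite("pics/crop1.png",np.vstack([np.hstack([f(a),f(b)]),np.hstack([f(c),f(d)])]))
E
```

```text
invalid input: not JSON, or not a number
```

View pics/crop1.png

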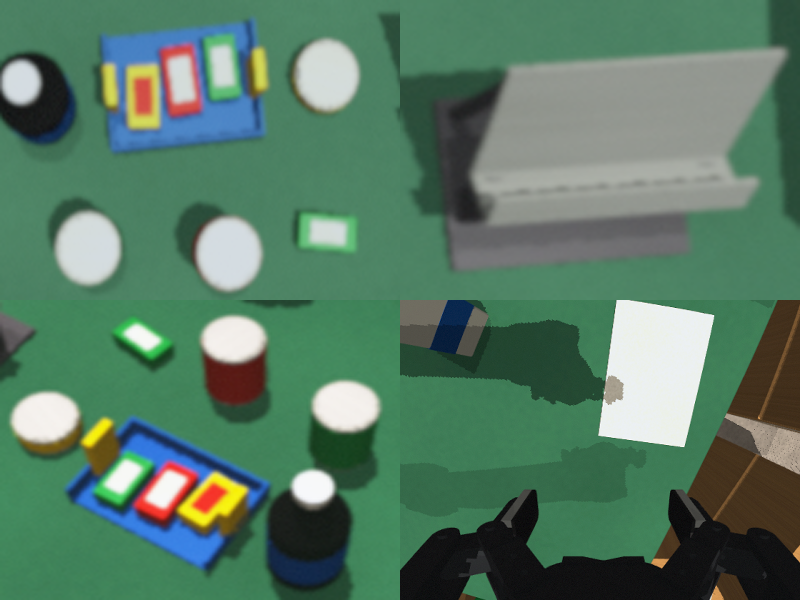

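The crop confirms it: one green pack lies on the tray at (222,68) of the crop, and the other lies alone on the table at (328,232). The tray's pack is the farther one, so it is the one meant. The tray's closed wall faces the robot and its open side faces +x. The rack's front also faces the robot.

The tool can only point down, so I'll tip the tray by pivoting it in the pinch against a fixed edge. First I'll move above the tray for wrist views.

```bash
python3 -m jog '[{"linear":[0,0,-50],"roll":0},{"linear":[0,0,-100],"roll":0},{"linear":[40,-30,-130],"roll":0.05},{"linear":[550,-404,-130],"roll":0.336},{"linear":[550,-404,-130],"roll":0.336},{"linear":[550,-404,-130],"roll":0.336},{"linear":[550,-404,-130],"roll":0.336},{"linear":[550,-404,-130],"roll":0.336},{"linear":[550,-404,-130],"roll":0.336},{"linear":[550,-404,-130],"roll":0.336},{"linear":[550,-404,-130],"roll":0.336},{"linear":[550,-404,-130],"roll":0.336},{"linear":[550,-404,-130],"roll":0.336},{"linear":[550,-404,-130],"roll":0.336},{"linear":[550,-404,-130],"roll":0.336},{"linear":[550,-404,-130],"roll":0.336},{"linear":[550,-404,-130],"roll":0.336},{"linear":[550,-404,-130],"roll":0.336},{"linear":[550,-404,-130],"roll":0.336}]'
python3 - <<'E'
from h import *
import pickle
c=vision.camera("wrist");cv2.imwrite("pics/w1.png",c["pixels"])
cs={"w1":c};pickle.dump(cs,open("w1.pkl","wb"))
print(status.state()["position"],status.state()["qpos"])
for l in "tray ear_left ear_right tray_lip tin juice pack_green".split(): print(l,[(p,u.round(1).tolist()) for p,u in px(c,l,3)])
E
```

```text
clock: 3.55
position: [0.5998, -0.0529, 0.3614]
tool_rot: [3.14, 0.0, -0.003]
force: [-1.1, -0.7, -1.0]
width: 0.0853
gripper_force: 0.0
[ 0.59975823 -0.05318314  0.36157289] [ 0.12600166  0.45213222 -0.12377232  1.34555125  0.05672149  1.34728966
 -1.57230234]
tray [(0.75, [248.9, 206.9])]
ear_left [(0.8, [251.4, 205.1]), (0.41, [365.8, 191.4])]
ear_right [(0.56, [251.5, 204.6])]
tray_lip [(0.76, [276.4, 200.8]), (0.43, [494.8, 197.0])]
tin []
juice [(0.72, [141.0, 233.4]), (0.72, [206.3, 303.6])]
pack_green [(0.79, [291.9, 184.9]), (0.66, [493.4, 196.6]), (0.56, [357.2, 277.1])]
```

View pics/w1.png

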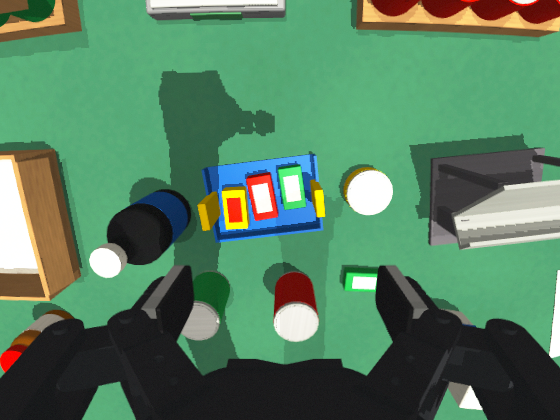

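The wrist view shows the tray at about (260,200), with its ears at (208,212) and (319,199) and the open side up, toward +x. The tin is at (368,191) and the juice leans toward (105,260). Now I'll fit the tray pose by silhouette in three views, along with the carton, juice and tin.

```bash
cat > fit.py <<'E'
from h import *
from scipy.optimize import minimize
def box(x0,x1,y0,y1,z0,z1): return np.array([[x,y,z] for x in(x0,x1) for y in(y0,y1) for z in(z0,z1)])/1000
TRAY=[box(-60,60,-88,88,0,4),box(-60,-56,-88,88,0,28),box(-60,60,84,88,0,28),box(-60,60,-88,-84,0,28),box(-20,20,76,88,0,84),box(-20,20,-88,-76,0,84)]
CART=[box(-115,115,-85,85,0,85)]
def sil(cam,parts,T,Rm):
    m=np.zeros((840,1120),np.uint8)
    for b in parts:
        p=proj(cam,b@Rm.T+T)*2
        cv2.fillConvexPoly(m,cv2.convexHull(p.astype(np.float32)).astype(np.int32),1)
    return m
def traymask(cam,roi):
    hsv=cv2.cvtColor(cv2.resize(cam["pixels"],(1120,840),interpolation=cv2.INTER_CUBIC),cv2.COLOR_BGR2HSV)
    H,S,V=cv2.split(hsv)
    m=(((H>100)&(H<125)&(S>120)&(V>60))|((H>18)&(H<32)&(S>150)&(V>70))).astype(np.uint8)
    k=np.zeros_like(m);x0,y0,x1,y1=[2*int(v) for v in roi];k[y0:y1,x0:x1]=1
    m*=k; n,l,st,_=cv2.connectedComponentsWithStats(cv2.morphologyEx(m,cv2.MORPH_CLOSE,np.ones((7,7))))
    m=(l==1+np.argmax(st[1:,4])).astype(np.uint8)
    c,_=cv2.findContours(m,cv2.RETR_EXTERNAL,cv2.CHAIN_APPROX_NONE);cv2.drawContours(m,c,-1,1,-1)
    return m
def fit(items,parts,x0,pose,step):
    def cost(v):
        T,Rm=pose(v);return sum(1-((s:=sil(c,parts,T,Rm))&m).sum()/max(1,(s|m).sum()) for c,m in items)
    s0=[x0]+[np.array(x0)+np.eye(len(x0))[i]*step[i] for i in range(len(x0))]
    r=minimize(cost,x0,method="Nelder-Mead",options=dict(initial_simplex=np.array(s0),xatol=1e-4,fatol=1e-5,maxiter=400))
    return r.x,r.fun
flat=lambda v:(np.array([v[0],v[1],v[3] if len(v)>3 else 0]),R.from_euler("z",v[2]).as_matrix())
E
python3 - <<'E'
from fit import *
import pickle
np.set_printoptions(precision=4,suppress=True)
w=pickle.load(open("w1.pkl","rb"))["w1"];t=vision.camera("top");s=vision.camera("scene")
pickle.dump(dict(w=w,t=t,s=s),open("v1.pkl","wb"))
I=dict(w=(w,traymask(w,(190,140,335,250))),s=(s,traymask(s,(195,200,283,285))))
print({k:v[1].sum() for k,v in I.items()})
for ks in("w","s","ws"):
    it=[I[k] for k in ks]
    print(ks,*fit(it,TRAY,[.55,-.045,.08],flat,[.02,.02,.1]),*fit(it,TRAY,[.55,-.045,.08,0.003],flat,[.02,.02,.1,.01]))
print("tri",tri(w,[319,199],s,[219,222]))
def seg(cam,roi,f):pass
# juice/tin from wrist & top
for l,z in(("tin",.034),("juice",.1),("can_red",.05)):
    for n,c in(("w",w),("t",t),("s",s)): print(l,n,[(p,atz(c,u,z)[:2].round(3)) for p,u in px(c,l,2)])
# carton: outer top rim from brown mask in top and scene
for n,c,roi in(("t",t,(80,120,185,240)),("s",s,(320,260,450,400))):
    hsv=cv2.cvtColor(c["pixels"],cv2.COLOR_BGR2HSV);H,S,V=cv2.split(hsv)
    m=((((H<22)&(S>70))|((S<60)&(V>130))).astype(np.uint8));k=np.zeros_like(m);x0,y0,x1,y1=roi;k[y0:y1,x0:x1]=1;m*=k
    nn,l,st,ce=cv2.connectedComponentsWithStats(m);i=1+np.argmax(st[1:,4])
    P=np.argwhere(l==i)[:,::-1].astype(np.float32);r=cv2.minAreaRect(P);b=cv2.boxPoints(r)
    print(n,st[i],r,[atz(c,p,.085)[:2].round(3).tolist() for p in b])
E
```

```text
{'w': np.uint64(36054), 's': np.uint64(11679)}
w [ 0.549  -0.02    0.1202] 0.011257241701216336 [ 0.5484 -0.0203  0.1223 -0.0022] 0.008650137741046837
s [ 0.5502 -0.0178  0.1261] 0.048295454545454586 [ 0.5468 -0.0219  0.1199 -0.011 ] 0.042640874684608865
ws [ 0.5499 -0.0198  0.1213] 0.07420789140737238 [ 0.5481 -0.0202  0.1217 -0.0061] 0.05673952911026903
tri (array([ 0.5525, -0.1055,  0.035 ]), np.float64(0.0028531937431297955))
tin w []
tin t []
tin s [(0.86, array([ 0.579, -0.166]))]
juice w [(0.72, array([0.522, 0.146])), (0.72, array([0.411, 0.064]))]
juice t [(0.64, array([0.517, 0.135]))]
juice s [(0.66, array([0.531, 0.145]))]
can_red w [(0.91, array([ 0.37 , -0.072]))]
can_red t [(0.54, array([ 0.559, -0.405])), (0.46, array([ 0.379, -0.046]))]
can_red s [(0.94, array([ 0.378, -0.072])), (0.24, array([0.279, 0.389]))]
t [  91  134   83   94 7299] ((132.21556091308594, 180.74880981445312), (80.22817993164062, 93.6340103149414), 1.9749339818954468) [[0.403, 0.493], [0.634, 0.496], [0.63, 0.295], [0.402, 0.294]]
s [ 327  268  116  127 8516] ((383.7685546875, 330.7625427246094), (89.91309356689453, 103.4616470336914), 34.04594039916992) [[0.664, 0.316], [0.402, 0.306], [0.401, 0.51], [0.646, 0.499]]
```

Tray fit: centre (0.549,−0.020), yaw 0.121, z within a few millimetres of 0. The right ear grip point is then at (0.559,−0.101,0.066). Now I'll reach it, on the side of the low tin.

```bash
python3 -m jog '[{"linear":[-41,48,50],"roll":-0.124},{"linear":[-41,48,100],"roll":-0.124},{"linear":[-41,48,150],"roll":-0.124},{"linear":[-41,48,200],"roll":-0.124},{"linear":[-41,48,240],"roll":-0.124},{"linear":[-41,48,240],"roll":-0.124},{"linear":[-41,48,270],"roll":-0.124},{"linear":[-41,48,290],"roll":-0.124},{"linear":[-41,48,305],"roll":-0.124},{"linear":[-41,48,314],"roll":-0.124},{"linear":[-41,48,314],"roll":-0.124}]' 44
python3 -m jog '[{"linear":[0,0,0],"roll":0},{"linear":[0,0,0],"roll":0},{"linear":[0,0,0],"roll":0},{"linear":[0,0,0],"roll":0},{"linear":[0,0,0],"roll":0},{"linear":[0,0,0],"roll":0}]' 0 80
python3 - <<'E'
from h import *
c=vision.camera("wrist");cv2.imwrite("pics/w2.png",c["pixels"])
E
```

```text
clock: 5.6
position: [0.5598, -0.0989, 0.0475]
tool_rot: [-3.142, -0.0, 0.124]
force: [-0.8, 0.5, 0.7]
width: 0.0438
gripper_force: 0.0
clock: 6.2
position: [0.5606, -0.0996, 0.0489]
tool_rot: [3.14, -0.003, 0.123]
force: [0.3, -0.8, 7.0]
width: 0.011
gripper_force: 78.6
```

View pics/w2.png

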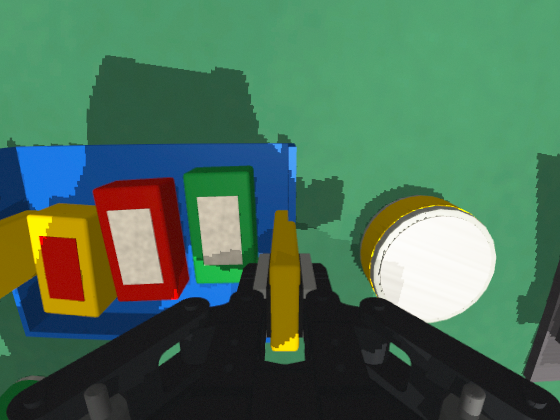

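The ear is held between the pads at (285,285), and the open side shows at the top of the picture. I'll lift gently.

```bash
python3 -m jog '[{"linear":[0,0,-6],"roll":0},{"linear":[0,0,-16],"roll":0},{"linear":[0,0,-30],"roll":0},{"linear":[0,0,-50],"roll":0},{"linear":[0,0,-75],"roll":0},{"linear":[0,0,-100],"roll":0},{"linear":[0,0,-125],"roll":0},{"linear":[0,0,-150],"roll":0},{"linear":[0,0,-175],"roll":0},{"linear":[0,0,-200],"roll":0},{"linear":[0,0,-220],"roll":0},{"linear":[0,0,-230],"roll":0},{"linear":[0,0,-230],"roll":0}]'
python3 - <<'E'
from fit import *
np.set_printoptions(precision=3,suppress=True)
w=vision.camera("wrist");s=vision.camera("scene");t=vision.camera("top")
cv2.imwrite("pics/l2.png",np.hstack([w["pixels"][:, :400],cv2.resize(s["pixels"][120:300,140:340],(400,420))]))
st=status.state();print(st["position"],st["tool_rot"],st["force"],st["wrist_torque"])
E
```

```text
clock: 7.55
position: [0.5598, -0.0989, 0.2791]
tool_rot: [3.141, -0.003, 0.124]
force: [-0.4, -0.5, -3.6]
width: 0.0113
gripper_force: 78.0
[ 0.558 -0.099  0.276] [-3.141  0.003  0.124] [-0.575 -0.007 -3.01 ] [-0.253 -0.043 -0.023]
```

View pics/l2.png

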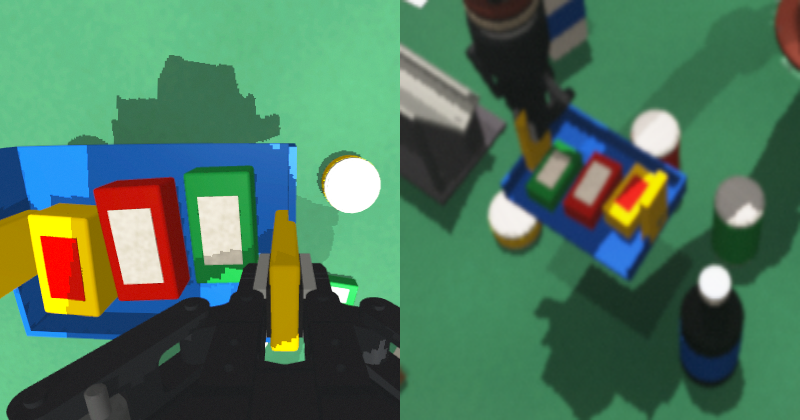

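No droop and the packs haven't moved. Now I'll carry the tray smoothly to the carton, turning it by 90°.

```bash
python3 -m jog '[{"linear":[2,-10,0],"roll":-0.03},{"linear":[6,-30,0],"roll":-0.1},{"linear":[11,-60,0],"roll":-0.2},{"linear":[19,-100,0],"roll":-0.3},{"linear":[27,-140,0],"roll":-0.41},{"linear":[34,-180,0],"roll":-0.52},{"linear":[42,-220,0],"roll":-0.63},{"linear":[50,-260,0],"roll":-0.74},{"linear":[57,-300,0],"roll":-0.85},{"linear":[65,-340,0],"roll":-0.96},{"linear":[72,-375,0],"roll":-1.07},{"linear":[77,-405,0],"roll":-1.18},{"linear":[82,-428,0],"roll":-1.28},{"linear":[85,-444,0],"roll":-1.36},{"linear":[86,-452,0],"roll":-1.42},{"linear":[87,-454,0],"roll":-1.447},{"linear":[87,-454,0],"roll":-1.447},{"linear":[87,-454,0],"roll":-1.447}]'
python3 - <<'E'
from fit import *
np.set_printoptions(precision=3,suppress=True)
w=vision.camera("wrist");s=vision.camera("scene");t=vision.camera("top")
cv2.imwrite("pics/l3.png",np.hstack([w["pixels"][:, :400],cv2.resize(t["pixels"][90:270,50:250],(400,420))]))
st=status.state();print(st["position"],st["tool_rot"],st["force"],st["wrist_torque"])
E
```

```text
clock: 9.5
position: [0.5895, 0.3621, 0.2772]
tool_rot: [-3.141, 0.0, 1.57]
force: [-0.9, -0.8, -2.5]
width: 0.0108
gripper_force: 78.0
[0.59  0.362 0.278] [3.141 0.    1.57 ] [ 0.467 -0.053 -2.535] [ 0.002 -0.307  0.041]
```

View pics/l3.png

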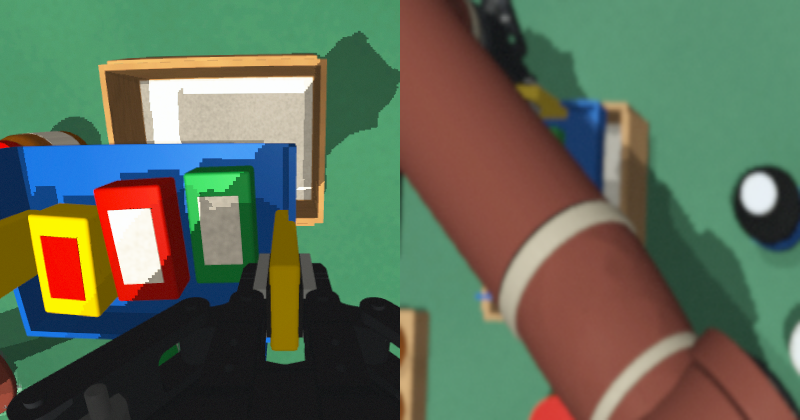

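The tray is over the carton's near wall. In the left picture the far rim corners are at (100,65) and (325,58) and the near right corner at (322,222). I'll use these to check the carton's position.

```bash
python3 - <<'E'
from fit import *
np.set_printoptions(precision=3,suppress=True)
w=vision.camera("wrist")
for u in([100,66],[326,58],[322,222]): print(u,atz(w,u,.085))
E
```

```text
[100, 66] [0.404 0.49  0.085]
[326, 58] [0.631 0.494 0.085]
[322, 222] [0.632 0.324 0.085]
```

Carton: x 0.403–0.632, y 0.324–0.494, so its centre is (0.518,0.409) and the near rim is at y≈0.327. I'll lower the tray onto the near rim, touching under its closed side.

```bash
python3 -m jog '[{"linear":[4,0,10],"roll":0},{"linear":[10,0,30],"roll":0},{"linear":[14,0,60],"roll":0},{"linear":[14,0,90],"roll":0},{"linear":[14,0,115],"roll":0},{"linear":[14,0,130],"roll":0},{"linear":[14,0,137],"roll":0},{"linear":[14,0,141],"roll":0},{"linear":[14,0,145],"roll":0}]'
python3 -m jog '[{"linear":[1,0,2],"roll":0},{"linear":[3,0,4],"roll":0},{"linear":[5,0,6],"roll":0},{"linear":[8,0,8],"roll":0},{"linear":[10,0,10],"roll":0}]' - 50
```

```text
clock: 10.6
position: [0.5904, 0.3773, 0.1337]
tool_rot: [3.139, -0.002, 1.57]
force: [-1.0, 3.3, 6.9]
width: 0.0111
gripper_force: 80.2
clock: 11.1
position: [0.5906, 0.3863, 0.1266]
tool_rot: [3.138, 0.0, 1.57]
force: [-1.5, -2.2, 9.9]
width: 0.011
gripper_force: 81.3
```

```bash
python3 -m jog '[{"linear":[4,0,3],"roll":0},{"linear":[7,0,6],"roll":0},{"linear":[10,0,10],"roll":0},{"linear":[13,0,14],"roll":0},{"linear":[15,0,18],"roll":0},{"linear":[17,0,21],"roll":0},{"linear":[18,0,24],"roll":0},{"linear":[18,0,24],"roll":0}]' 0 45
python3 - <<'E'
from fit import *
w=vision.camera("wrist");s=vision.camera("scene")
cv2.imwrite("pics/l4.png",np.hstack([w["pixels"][:, :400],cv2.resize(s["pixels"][220:400,300:500],(400,420))]))
E
```

```text
clock: 11.9
position: [0.5916, 0.407, 0.103]
tool_rot: [3.135, -0.006, 1.571]
force: [1.4, 1.6, 5.6]
width: 0.011
gripper_force: 82.4
```

View pics/l4.png

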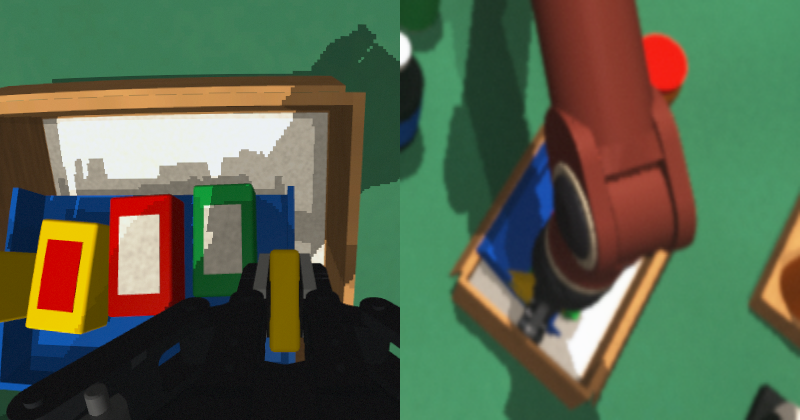

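The tray is tilted by about 25° and the packs still hold. I'll tilt further, slowly.

```bash
python3 -m jog '[{"linear":[0,0,4],"roll":0},{"linear":[0,0,7],"roll":0},{"linear":[0,0,10],"roll":0},{"linear":[0,0,13],"roll":0},{"linear":[1,0,16],"roll":0},{"linear":[1,0,19],"roll":0},{"linear":[2,0,21],"roll":0},{"linear":[2,0,21],"roll":0},{"linear":[2,0,21],"roll":0},{"linear":[2,0,21],"roll":0}]'
python3 - <<'E'
from fit import *
w=vision.camera("wrist")
cv2.imwrite("pics/l5.png",w["pixels"])
E
```

```text
clock: 13.0
position: [0.5921, 0.4138, 0.0841]
tool_rot: [3.132, -0.016, 1.572]
force: [2.0, 6.2, 7.1]
width: 0.0111
gripper_force: 83.7
```

View pics/l5.png

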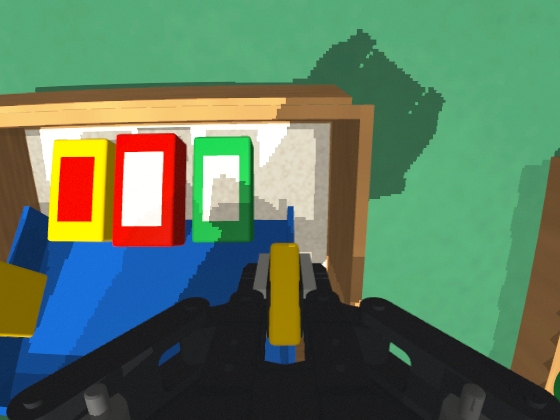

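All three packs, at (80,190), (150,190) and (223,190), have slid off the lip onto the carton floor. I'll lift the tray clear slowly, then check numerically.

```bash
python3 -m jog '[{"linear":[0,0,-4],"roll":0},{"linear":[0,0,-9],"roll":0},{"linear":[-1,0,-15],"roll":0},{"linear":[-2,0,-23],"roll":0},{"linear":[-4,0,-33],"roll":0},{"linear":[-6,0,-46],"roll":0},{"linear":[-10,0,-62],"roll":0},{"linear":[-15,0,-80],"roll":0},{"linear":[-20,0,-100],"roll":0},{"linear":[-20,0,-120],"roll":0},{"linear":[-20,0,-140],"roll":0},{"linear":[-20,0,-150],"roll":0},{"linear":[-20,0,-150],"roll":0}]' 0 80
python3 - <<'E'
from fit import *
import pickle
np.set_printoptions(precision=3,suppress=True)
w=vision.camera("wrist");s=vision.camera("scene");pickle.dump((w,s),open("v2.pkl","wb"))
st=status.state();print(st["position"],st["tool_rot"],st["wrist_torque"])
for l in("pack_red","pack_yellow","pack_green","tray"):
  for n,c in(("w",w),("s",s)): print(l,n,[(p,u.round(),atz(c,u,.03)[:2]) for p,u in px(c,l,3)])
# tray tilt fit about pinch axis, wrist silhouette (left part only, no fingers)
P=st["position"]-[0,0,.019]+[0,0,.038]
H,S,V=cv2.split(cv2.cvtColor(w["pixels"],cv2.COLOR_BGR2HSV))
b=((H>100)&(H<125)&(S>120)&(V>50)); ys,xs=np.nonzero(b); print("blue extents",xs.min(),xs.max(),ys.min(),ys.max(),b.sum())
tr=np.array([[60,-88,0],[60,88,0],[60,-88,28],[60,88,28],[-60,88,28],[-60,88,0]])/1000
for th in(20,30,35,40,45,50):
    Rm=R.from_euler("z",1.571).as_matrix()@R.from_euler("y",th,degrees=True).as_matrix()
    print(th,proj(w,(tr-[0.001,-.082,.067])@Rm.T+P).round().tolist())
E
```

```text
clock: 14.35
position: [0.5903, 0.3869, 0.2303]
tool_rot: [3.138, -0.003, 1.57]
force: [-0.7, 0.4, -3.3]
width: 0.0106
gripper_force: 82.4
[0.589 0.386 0.227] [-3.141  0.001  1.571] [ 0.013 -0.182 -0.   ]
pack_red w [(0.59, array([209., 139.]), array([0.51 , 0.441]))]
pack_red s [(0.59, array([396., 340.]), array([0.516, 0.449]))]
pack_yellow w [(0.79, array([171., 139.]), array([0.469, 0.442]))]
pack_yellow s [(0.43, array([410., 326.]), array([0.465, 0.457]))]
pack_green w [(0.56, array([250., 140.]), array([0.554, 0.44 ]))]
pack_green s [(0.86, array([386., 358.]), array([0.567, 0.452])), (0.81, array([235., 178.]), array([ 0.407, -0.174]))]
tray w [(0.72, array([115., 278.]), array([0.381, 0.275]))]
tray s [(0.71, array([363., 293.]), array([0.468, 0.323]))]
blue extents 0 295 206 413 28484
20 [[291.0, 184.0], [41.0, 185.0], [293.0, 176.0], [9.0, 179.0], [4.0, 374.0], [37.0, 358.0]]
30 [[291.0, 203.0], [50.0, 204.0], [292.0, 191.0], [20.0, 193.0], [-11.0, 392.0], [25.0, 380.0]]
35 [[291.0, 213.0], [53.0, 214.0], [292.0, 199.0], [25.0, 200.0], [-19.0, 400.0], [17.0, 392.0]]
40 [[291.0, 224.0], [56.0, 224.0], [292.0, 207.0], [29.0, 208.0], [-28.0, 408.0], [9.0, 403.0]]
45 [[291.0, 234.0], [58.0, 233.0], [292.0, 216.0], [33.0, 216.0], [-38.0, 416.0], [0.0, 414.0]]
50 [[291.0, 244.0], [59.0, 243.0], [292.0, 224.0], [36.0, 224.0], [-48.0, 423.0], [-9.0, 425.0]]
```

All three packs are in the carton, confirmed by both cameras, and the tray holds about 40° of tilt in the grip. I'll level it by drawing its open edge back over the near rim.

```bash
python3 -m jog '[{"linear":[-10,0,30],"roll":0},{"linear":[-25,0,60],"roll":0},{"linear":[-38,0,80],"roll":0},{"linear":[-47,0,83],"roll":0},{"linear":[-55,0,82],"roll":0},{"linear":[-62,0,80],"roll":0},{"linear":[-69,0,79],"roll":0},{"linear":[-75,0,79],"roll":0},{"linear":[-82,0,81],"roll":0},{"linear":[-89,0,83],"roll":0},{"linear":[-96,0,87],"roll":0},{"linear":[-102,0,90],"roll":0},{"linear":[-108,0,94],"roll":0},{"linear":[-113,0,98],"roll":0},{"linear":[-113,0,98],"roll":0}]'
cat > tilt.py <<'E'
from fit import *
np.set_printoptions(precision=3,suppress=True)
# signed: side=-1 right ear held, +1 left ear held; gx,gz grip point in tray mm
def tilt(side,gx=1,gz=67):
    w=vision.camera("wrist");st=status.state();P=st["position"]+[0,0,.019]
    H,S,V=cv2.split(cv2.cvtColor(cv2.resize(w["pixels"],(1120,840)),cv2.COLOR_BGR2HSV))
    b=((H>100)&(H<125)&(S>120)&(V>40)).astype(np.uint8)
    n,l,s_,_=cv2.connectedComponentsWithStats(b);b=(l==1+np.argmax(s_[1:,4])).astype(np.uint8)
    yaw=st["tool_rot"][2]; res=[]
    X=np.arange(1120)[None,:]; ok=(X<500) if side<0 else (X>620)
    for th in np.arange(-70,55,2.5):
        Rm=R.from_euler("z",yaw).as_matrix()@R.from_euler("y",th,degrees=True).as_matrix()
        g=np.array([gx,side*82,gz])/1000
        m=sil(w,[p-g for p in TRAY[:4]],P,Rm)&ok
        bb=b&ok; res.append(((m&bb).sum()/max(1,(m|bb).sum()),th))
    res.sort(reverse=True);return w,st,res[:3]
E
python3 - <<'E'
from tilt import *
w,st,r=tilt(-1);print(st["position"],st["force"],r)
E
```

```text
clock: 16.35
position: [0.5895, 0.2715, 0.1282]
tool_rot: [-3.14, 0.002, 1.57]
force: [0.0, 0.1, -1.7]
width: 0.011
gripper_force: 82.3
[0.59  0.273 0.129] [-0.279 -0.173 -2.145] [(np.float64(0.5362490711239146), np.float64(37.5)), (np.float64(0.5346502475561762), np.float64(35.0)), (np.float64(0.5329158215010142), np.float64(32.5))]
```

```bash
python3 - <<'E'
import re
s=open('tilt.py').read()
s=s.replace("b=((H>100)&(H<125)&(S>120)&(V>40)).astype(np.uint8)","b=(((H>100)&(H<125)&(S>110)&(V>25))|((H>18)&(H<32)&(S>150)&(V>50))).astype(np.uint8);b=cv2.morphologyEx(b,cv2.MORPH_CLOSE,np.ones((5,5)))")
s=s.replace("TRAY[:4]","TRAY[:4]+[TRAY[4 if side<0 else 5]]").replace("55,2.5","56,2")
s=s.replace("res.sort","c=np.nonzero(b[:,300 if side<0 else 820])[0]//2;print('rows of blue at mid column',c.min(),c.max(),b.sum());res.sort")
open('tilt.py','w').write(s)
E
python3 - <<'E'
from tilt import *
w,st,r=tilt(-1);print(r)
s=vision.camera("scene"); cv2.imwrite("pics/l6.png",np.hstack([w["pixels"][:, :400],cv2.resize(s["pixels"][200:380,230:430],(400,420))]))
E
```

```text
rows of blue at mid column 218 318 138769
[(np.float64(0.5969485994568081), np.int64(38)), (np.float64(0.5961231955554881), np.int64(36)), (np.float64(0.595146942057644), np.int64(34))]
```

```bash
cat > tfit.py <<'E'
from fit import *
np.set_printoptions(precision=4,suppress=True)
def mask(c,kind):
    H,S,V=cv2.split(cv2.cvtColor(cv2.resize(c["pixels"],(1120,840),interpolation=cv2.INTER_CUBIC),cv2.COLOR_BGR2HSV))
    b=(((H>100)&(H<125)&(S>110)&(V>25))|((H>18)&(H<32)&(S>150)&(V>50)&(kind=="w"))).astype(np.uint8)
    return b,((V<60)&(S<90)).astype(np.uint8)
def run(side,th0,gx=1,gz=67,verbose=1,parts=None):
    w=vision.camera("wrist");st=status.state();P=st["position"]+[0,0,.019];yaw=st["tool_rot"][2]
    b,blk=mask(w,"w"); blk=cv2.dilate(blk,np.ones((9,9)))
    n,l,s_,_=cv2.connectedComponentsWithStats(b)
    X=np.arange(1120)[None,:]; half=(X<560) if side<0 else (X>560)
    best=1+np.argmax([(half&(l==i)).sum() for i in range(1,n)]) if n<200 else 1+np.argmax(s_[1:,4])
    keep=np.zeros_like(b)
    for i in range(1,n):
        x,y,ww,hh,a=s_[i]
        if a>400 and (i==best or abs((x+ww/2)-(s_[best][0]+s_[best][2]/2))<320): keep|=(l==i).astype(np.uint8)
    ok=(blk==0)&half
    def pose(v):
        Rm=R.from_euler("z",yaw).as_matrix()@R.from_euler("xy",[v[1],v[0]]).as_matrix()
        return Rm,np.array([v[2],side*82,v[3]])/1000
    def cost(v):
        Rm,g=pose(v);m=sil(w,[p-g for p in TRAY],P,Rm)
        return 1-((m&keep)*ok).sum()/max(1,((m|keep)*ok).sum())
    out=[]
    for t in th0:
        x0=np.array([t,0,gx,gz],float);sx=np.vstack([x0]+[x0+np.eye(4)[i]*[.15,.06,6,8][i] for i in range(4)])
        r=minimize(cost,x0,method="Nelder-Mead",options=dict(initial_simplex=sx,maxiter=160,xatol=1e-3,fatol=1e-4));out.append((r.fun,r.x))
    out.sort(key=lambda a:a[0]);v=out[0][1];Rm,g=pose(v)
    print("cost",[round(float(o[0]),3) for o in out],"tilt(deg) %.1f droop(deg) %.1f gx %.1f gz %.1f"%(np.degrees(v[0]),np.degrees(v[1]),v[2],v[3]))
    f=lambda p:(np.array(p)/1000-g)@Rm.T+P
    print("origin",f([0,0,0]),"lip",f([60,0,4]),"closed edge",f([-60,0,0]),"tcp",st["position"],"F",st["force"])
    return w,st,v
E
python3 - <<'E'
from tfit import *
run(-1,[.7,.45,.2,0])
E
```

```text
cost [0.067, 0.067, 0.068, 0.09] tilt(deg) 35.8 droop(deg) -0.1 gx 4.8 gz 67.6
origin [0.5077 0.2305 0.0965] lip [0.5076 0.2816 0.0646] closed edge [0.5077 0.1819 0.1316] tcp [0.5895 0.2741 0.1296] F [-0.1057 -0.5527 -1.3252]
```

```bash
python3 -m jog '[{"linear":[0,0,-30],"roll":0},{"linear":[10,0,-58],"roll":0},{"linear":[50,0,-58],"roll":0},{"linear":[90,0,-58],"roll":0},{"linear":[96,0,-40],"roll":0},{"linear":[94,0,-15],"roll":0},{"linear":[80,0,-12],"roll":0},{"linear":[70,0,-13],"roll":0},{"linear":[60,0,-14],"roll":0},{"linear":[54,0,-14],"roll":0},{"linear":[48,0,-14],"roll":0},{"linear":[41,0,-13],"roll":0},{"linear":[34,0,-12],"roll":0},{"linear":[27,0,-10],"roll":0},{"linear":[20,0,-7],"roll":0},{"linear":[14,0,-4],"roll":0},{"linear":[8,0,-1],"roll":0},{"linear":[4,0,1],"roll":0}]'
python3 - <<'E'
from tfit import *
run(-1,[.7,.35,0.05],gx=5)
E
```

```text
clock: 18.35
position: [0.5916, 0.2822, 0.134]
tool_rot: [3.134, -0.012, 1.569]
force: [0.5, 3.8, 9.5]
width: 0.0107
gripper_force: 85.3
cost [0.052, 0.053, 0.061] tilt(deg) 2.7 droop(deg) 0.2 gx 1.0 gz 61.9
origin [0.5093 0.2776 0.0912] lip [0.5095 0.3377 0.0923] closed edge [0.5092 0.2177 0.094 ] tcp [0.5916 0.2813 0.1336] F [-1.0614  5.4866  9.0597]
```

The tray is level again at 2.7°. I'll carry it to the clear patch around (0.70,−0.03), turned back to yaw 0.

```bash
python3 -m jog '[{"linear":[0,0,-20],"roll":0},{"linear":[0,0,-60],"roll":0},{"linear":[0,0,-105],"roll":0},{"linear":[-10,3,-145],"roll":0.05},{"linear":[-35,10,-166],"roll":0.15},{"linear":[-70,19,-166],"roll":0.28},{"linear":[-110,30,-166],"roll":0.41},{"linear":[-150,41,-166],"roll":0.54},{"linear":[-190,53,-166],"roll":0.67},{"linear":[-230,64,-166],"roll":0.8},{"linear":[-270,75,-166],"roll":0.93},{"linear":[-305,84,-166],"roll":1.06},{"linear":[-335,93,-166],"roll":1.19},{"linear":[-360,100,-166],"roll":1.32},{"linear":[-380,105,-166],"roll":1.43},{"linear":[-391,108,-166],"roll":1.52},{"linear":[-394,109,-166],"roll":1.57},{"linear":[-394,109,-166],"roll":1.57},{"linear":[-394,109,-166],"roll":1.57}]'
python3 -m jog '[{"linear":[0,0,25],"roll":0},{"linear":[0,0,65],"roll":0},{"linear":[0,0,110],"roll":0},{"linear":[0,0,155],"roll":0},{"linear":[0,0,195],"roll":0},{"linear":[0,0,220],"roll":0},{"linear":[0,0,235],"roll":0},{"linear":[0,0,243],"roll":0},{"linear":[0,0,248],"roll":0},{"linear":[0,0,252],"roll":0},{"linear":[0,0,254],"roll":0}]'
```

```text
clock: 20.3
position: [0.698, -0.1171, 0.2951]
tool_rot: [3.142, 0.0, 0.002]
force: [1.3, 0.3, -1.7]
width: 0.0112
gripper_force: 83.8
clock: 21.4
position: [0.6993, -0.1166, 0.0495]
tool_rot: [3.141, -0.002, 0.002]
force: [-16.6, 0.8, 33.9]
width: 0.0108
gripper_force: 89.0
```

```bash
python3 -m jog '[{"linear":[0,0,-3],"roll":0},{"linear":[0,0,-3],"roll":0},{"linear":[0,0,-3],"roll":0},{"linear":[0,0,-3],"roll":0},{"linear":[0,0,-20],"roll":0},{"linear":[0,0,-50],"roll":0},{"linear":[0,0,-95],"roll":0},{"linear":[-20,20,-145],"roll":0},{"linear":[-50,45,-195],"roll":0},{"linear":[-80,83,-245],"roll":0},{"linear":[-80,83,-295],"roll":0},{"linear":[-80,83,-340],"roll":0},{"linear":[-80,83,-350],"roll":0},{"linear":[-80,83,-350],"roll":0}]' 44
python3 - <<'E'
from fit import *
import pickle
np.set_printoptions(precision=4,suppress=True)
w=vision.camera("wrist");s=vision.camera("scene");t=vision.camera("top");pickle.dump((w,s,t),open("v3.pkl","wb"))
print(status.state()["position"])
g=proj(w,[[.70,-.035,.03]])[0];gs=proj(s,[[.70,-.035,.03]])[0];print(g,gs)
mw=traymask(w,np.clip([g[0]-90,g[1]-75,g[0]+90,g[1]+75],0,560));ms=traymask(s,[gs[0]-55,gs[1]-50,gs[0]+55,gs[1]+50])
print(mw.sum(),ms.sum())
for it in([(w,mw)],[(s,ms)]): print(fit(it,TRAY,[.70,-.035,0],flat,[.02,.02,.1]),fit(it,TRAY,[.70,-.035,0.,.003],flat,[.02,.02,.1,.01]))
print([(p,u) for p,u in px(w,"rack",3)],[(p,u) for p,u in px(w,"tray",3)])
cv2.imwrite("pics/v3.png",np.vstack([w["pixels"],])); 
E
```

```text
clock: 22.8
position: [0.6203, -0.2011, 0.3992]
tool_rot: [3.137, -0.015, -0.001]
force: [0.3, 0.3, 0.1]
width: 0.0441
gripper_force: 0.0
[ 0.6183 -0.1994  0.3902]
[178.6434 119.1068] [199.9094 276.3358]
35612 12809
(array([ 0.694 , -0.0347,  0.0112]), np.float64(0.014218009478673022)) (array([ 0.6937, -0.0332,  0.0089, -0.0043]), np.float64(0.008438818565400852))
(array([ 0.6952, -0.0324,  0.0081]), np.float64(0.03256588912450775)) (array([ 0.6964, -0.0297,  0.0143,  0.0087]), np.float64(0.04615614048169414))
[(0.67, array([406.28 , 204.498]))] [(0.7, array([175.28 , 121.716]))]
```

```bash
cat > rackfit.py <<'E'
from fit import *
np.set_printoptions(precision=4,suppress=True)
c,s=np.cos(.55),np.sin(.55)
U=np.array([s,0,c]);N=np.array([-c,0,s]);Y=np.array([0,1,0.]);S0=np.array([.020,0,.080])
def slab(u0,u1,n0,n1,L=.095): return np.array([S0+U*u+N*n+Y*y for u in(u0,u1) for n in(n0,n1) for y in(-L,L)])
RACK=[slab(0,.121,-.004,0),slab(-.004,0,-.004,.046),slab(-.004,.025,.042,.046)]
def rmask(cam,x0):
    p=proj(cam,[np.array([x0[0],x0[1],0])+S0+d for d in np.array([[a,b,e] for a in(-.08,.1) for b in(-.13,.13) for e in(-.01,.13)])])
    H,S,V=cv2.split(cv2.cvtColor(cv2.resize(cam["pixels"],(1120,840),interpolation=cv2.INTER_CUBIC),cv2.COLOR_BGR2HSV))
    m=((S<60)&(V>105)).astype(np.uint8);k=np.zeros_like(m);a=np.clip(p.min(0)*2,0,None).astype(int);b=(p.max(0)*2).astype(int);k[a[1]:b[1],a[0]:b[0]]=1
    m*=k;n,l,st,_=cv2.connectedComponentsWithStats(cv2.morphologyEx(m,cv2.MORPH_CLOSE,np.ones((9,9))));return (l==1+np.argmax(st[1:,4])).astype(np.uint8)
E
python3 - <<'E'
from rackfit import *
import pickle
w,s,t=pickle.load(open("v3.pkl","rb"));x0=[.55,-.42,.05]
ms=[(c,rmask(c,x0)) for c in(w,s,t)]
vis=[]
for n,it in(("w",ms[:1]),("s",ms[1:2]),("t",ms[2:]),("ws",ms[:2]),("wst",ms)):
    r=fit(it,RACK,x0,flat,[.02,.02,.1]);print(n,r)
x=r[0]
for (c,m),roi in zip(ms,((290,120,490,270),(80,110,200,200),(390,120,530,225))):
    im=cv2.resize(c["pixels"],(1120,840),interpolation=cv2.INTER_CUBIC)
    T,Rm=flat(x)
    a=im.copy()
    for b in RACK:
        q=cv2.convexHull((proj(c,b@Rm.T+T)*2).astype(np.int32));cv2.polylines(a,[q],True,(0,0,255),1)
    x0_,y0,x1,y1=[2*v for v in roi]
    vis.append(cv2.resize(a[y0:y1,x0_:x1],(400,300)))
    mm=cv2.cvtColor(m*255,cv2.COLOR_GRAY2BGR)
vis.append(cv2.resize(ms[0][1][240:540,580:980]*255,(400,300))[...,None].repeat(3,2))
cv2.imwrite("pics/rack.png",np.vstack([np.hstack(vis[:2]),np.hstack(vis[2:])]))
E
```

```text
w (array([ 0.5285, -0.3938,  0.1052]), np.float64(0.07216331698053491))
s (array([ 0.53  , -0.3925,  0.1026]), np.float64(0.09122700319294508))
t (array([ 0.5745, -0.3379,  1.6025]), np.float64(0.6314943760042849))
ws (array([ 0.5292, -0.394 ,  0.1041]), np.float64(0.17998659973169762))
wst (array([ 0.5291, -0.3935,  0.1136]), np.float64(0.966354300307944))
```

View pics/rack.png

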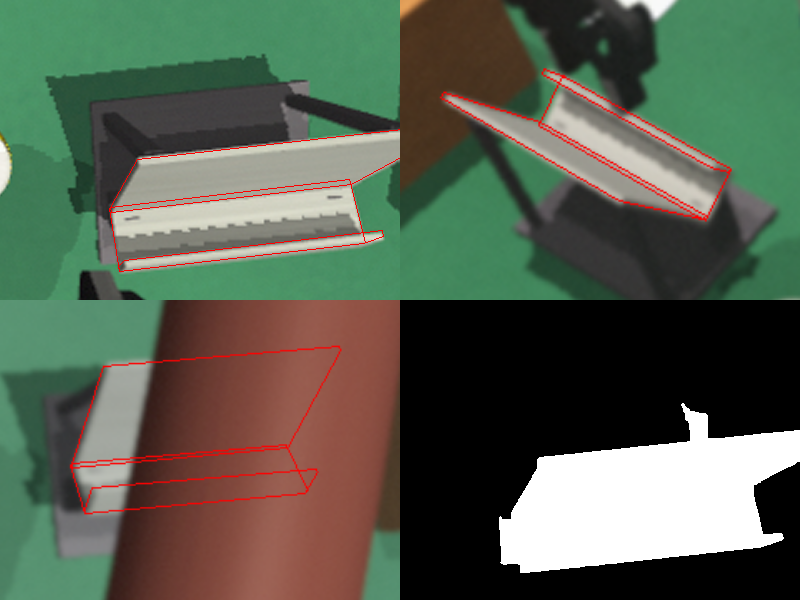

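The rack model lines up in the wrist and scene views: rack at (0.529,−0.394), yaw 0.104. The tray lies flat and free at (0.694,−0.034), yaw 0.01. I'll take it by the other (left) ear while planning the tilt-up path over the board's top edge.

```bash
python3 -m jog '[{"linear":[10,-35,10],"roll":-0.01},{"linear":[23,-75,30],"roll":-0.01},{"linear":[35,-115,55],"roll":-0.01},{"linear":[47,-155,80],"roll":-0.01},{"linear":[58,-195,105],"roll":-0.01},{"linear":[69,-230,135],"roll":-0.01},{"linear":[74,-248,175],"roll":-0.01},{"linear":[74,-248,220],"roll":-0.01},{"linear":[74,-248,260],"roll":-0.01},{"linear":[74,-248,295],"roll":-0.01},{"linear":[74,-248,320],"roll":-0.01},{"linear":[74,-248,338],"roll":-0.01},{"linear":[74,-248,348],"roll":-0.01},{"linear":[74,-248,352],"roll":-0.01},{"linear":[74,-248,352],"roll":-0.01}]' 44
python3 -m jog '[{"linear":[0,0,0],"roll":0},{"linear":[0,0,0],"roll":0},{"linear":[0,0,0],"roll":0},{"linear":[0,0,0],"roll":0},{"linear":[0,0,-5],"roll":0},{"linear":[0,0,-20],"roll":0},{"linear":[0,0,-45],"roll":0},{"linear":[0,0,-80],"roll":0},{"linear":[0,0,-120],"roll":0},{"linear":[0,0,-160],"roll":0},{"linear":[0,0,-200],"roll":0},{"linear":[0,0,-235],"roll":0},{"linear":[0,0,-260],"roll":0},{"linear":[0,0,-270],"roll":0},{"linear":[0,0,-270],"roll":0}]' 0 80
python3 - <<'E'
from tfit import *
run(1,[0.,.2],gx=0,gz=66)
# plan
gx,gz=0,66;c,s=np.cos(.55),np.sin(.55)
top=np.array([83.2,183.2]);U=np.array([s,c]);N=np.array([-c,s]);S0=np.array([20,80])
for ph,xc in((0,50),(10,46),(20,38),(30,30),(40,22),(50,18),(56,15)):
    a=np.radians(ph);x=np.array([np.cos(a),np.sin(a)]);n=np.array([-np.sin(a),np.cos(a)])
    A=top-(xc-gx)*x+gz*n; O=A-gz*n+(-gx)*x
    lip=[S0+25*U+k*N for k in(42,46)]
    print(ph,xc,"axis",A.round(1),"tcp z",(A[1]-19).round(1),"lip corner in tray x,z",[(((l-O)@x).round(1),((l-O)@n).round(1)) for l in lip])
E
```

```text
clock: 24.55
position: [0.6922, 0.0484, 0.0379]
tool_rot: [-3.142, 0.001, 0.011]
force: [0.2, 0.3, 0.8]
width: 0.044
gripper_force: 0.0
clock: 26.05
position: [0.6927, 0.0485, 0.3101]
tool_rot: [-3.141, -0.003, 0.011]
force: [-0.1, 0.6, -1.9]
width: 0.011
gripper_force: 77.9
cost [0.01, 0.045] tilt(deg) -2.6 droop(deg) 0.3 gx 0.1 gz 53.8
origin [ 0.6952 -0.0333  0.2727] lip [ 0.755  -0.0327  0.2794] closed edge [ 0.6353 -0.034   0.27  ] tcp [0.692  0.0484 0.3079] F [ 0.051   1.1368 -1.9683]
0 50 axis [ 33.2 249.2] tcp z 230.2 lip corner in tray x,z [(np.float64(-35.9), np.float64(-59.9)), (np.float64(-39.3), np.float64(-57.8))]
10 46 axis [ 26.4 240.2] tcp z 221.2 lip corner in tray x,z [(np.float64(-49.0), np.float64(-44.1)), (np.float64(-52.0), np.float64(-41.4))]
20 38 axis [ 24.9 232.2] tcp z 213.2 lip corner in tray x,z [(np.float64(-63.3), np.float64(-26.9)), (np.float64(-65.7), np.float64(-23.8))]
30 30 axis [ 24.2 225.4] tcp z 206.4 lip corner in tray x,z [(np.float64(-74.4), np.float64(-8.9)), (np.float64(-76.3), np.float64(-5.4))]
40 22 axis [ 23.9 219.6] tcp z 200.6 lip corner in tray x,z [(np.float64(-82.4), np.float64(9.3)), (np.float64(-83.6), np.float64(13.1))]
50 18 axis [ 21.1 211.8] tcp z 192.8 lip corner in tray x,z [(np.float64(-83.2), np.float64(27.3)), (np.float64(-83.7), np.float64(31.3))]
56 15 axis [ 20.1 207.7] tcp z 188.7 lip corner in tray x,z [(np.float64(-82.7), np.float64(37.7)), (np.float64(-82.9), np.float64(41.7))]
```

The grip sits at gz≈56 on the left ear, with the tray level. Now to above the rack's board top, aligned with the rack's yaw.

```bash
python3 -m jog '[{"linear":[-4,10,0],"roll":0},{"linear":[-12,30,0],"roll":-0.01},{"linear":[-26,65,5],"roll":-0.02},{"linear":[-43,105,10],"roll":-0.03},{"linear":[-59,145,14],"roll":-0.04},{"linear":[-75,185,18],"roll":-0.05},{"linear":[-91,225,22],"roll":-0.06},{"linear":[-107,265,26],"roll":-0.07},{"linear":[-121,300,30],"roll":-0.08},{"linear":[-133,328,34],"roll":-0.09},{"linear":[-141,347,38],"roll":-0.093},{"linear":[-144,355,40],"roll":-0.093},{"linear":[-144,355,40],"roll":-0.093}]'
python3 - <<'E'
from tfit import *
w,st,v=run(1,[0.],gx=0,gz=56)
P=np.mean([(vision.camera("wrist"),status.state()["position"])[1] for _ in range(4)],0)
d=P[:2]-[.529,-.394];Rz=R.from_euler("z",.104).as_matrix()[:2,:2];print("tcp in rack",d@Rz,P, st["tool_rot"])
E
```

```text
clock: 27.4
position: [0.5503, -0.3097, 0.2665]
tool_rot: [-3.14, 0.004, 0.1]
force: [0.7, 0.6, -2.3]
width: 0.0112
gripper_force: 78.0
cost [0.013] tilt(deg) 0.6 droop(deg) 0.7 gx 0.2 gz 57.3
origin [ 0.5595 -0.3886  0.228 ] lip [ 0.6192 -0.3824  0.2314] closed edge [ 0.4998 -0.3948  0.2286] tcp [ 0.5518 -0.3076  0.2672] F [ 0.9598  0.7616 -1.8018]
tcp in rack [0.0332 0.0849] [ 0.5532 -0.3061  0.2682] [-3.1393  0.0015  0.1036]
```

```bash
python3 -m jog '[{"linear":[0,2,10],"roll":0},{"linear":[0,2,28],"roll":0},{"linear":[0,2,40],"roll":0},{"linear":[0,2,46],"roll":0},{"linear":[-3,2,50],"roll":0},{"linear":[-6,2,54],"roll":0},{"linear":[-8,2,58],"roll":0},{"linear":[-9,2,62],"roll":0},{"linear":[-9,2,66],"roll":0},{"linear":[-9,2,70],"roll":0},{"linear":[-9,2,73],"roll":0},{"linear":[-9,2,73],"roll":0}]' 
python3 - <<'E'
from tfit import *
run(1,[-.1,-.4,-.6],gx=0,gz=56)
E
```

```text
clock: 28.85
position: [0.5395, -0.3125, 0.1995]
tool_rot: [3.14, 0.006, 0.1]
force: [-14.6, 3.4, 18.4]
width: 0.0109
gripper_force: 81.0
cost [0.012, 0.015, 0.019] tilt(deg) -19.2 droop(deg) 0.6 gx -1.4 gz 54.6
origin [ 0.567  -0.3915  0.1665] lip [ 0.6221 -0.386   0.1899] closed edge [ 0.5106 -0.3972  0.1468] tcp [ 0.5395 -0.3125  0.1994] F [-14.9432   3.136   18.2925]
```

```bash
python3 -m jog '[{"linear":[-1,0,4],"roll":0},{"linear":[-2,0,8],"roll":0},{"linear":[-2,0,12],"roll":0},{"linear":[-3,0,15],"roll":0},{"linear":[-3,0,18],"roll":0},{"linear":[-3,0,18],"roll":0}]' 
python3 - <<'E'
from tfit import *
run(1,[-.4,-.7,-.9],gx=0,gz=56)
E
```

```text
clock: 29.5
position: [0.5352, -0.3129, 0.1841]
tool_rot: [3.14, 0.008, 0.1]
force: [-21.5, 5.0, 32.1]
width: 0.0112
gripper_force: 83.1
cost [0.013, 0.013, 0.017] tilt(deg) -30.6 droop(deg) 0.1 gx -0.3 gz 54.9
origin [ 0.5715 -0.3916  0.1559] lip [ 0.6208 -0.3867  0.1899] closed edge [ 0.5201 -0.3968  0.1253] tcp [ 0.5352 -0.3129  0.1841] F [-20.3043   5.2765  32.2382]
```

The tilt-up stalls because the closed edge is now at the rack's front lip: 31° reached at about 39 N. I'll back off and finish the pivot over the lip's front edge instead, where there is free space and a longer lever.

```bash
python3 -m jog '[{"linear":[0,0,-15],"roll":0},{"linear":[0,0,-45],"roll":0},{"linear":[-15,0,-65],"roll":0},{"linear":[-50,0,-65],"roll":0},{"linear":[-85,0,-60],"roll":0},{"linear":[-98,0,-30],"roll":0},{"linear":[-98,0,5],"roll":0},{"linear":[-98,0,22],"roll":0},{"linear":[-98,0,22],"roll":0}]' 
cat > rk.py <<'E'
from tfit import *
def rk(th,gx=0,gz=56):
    w,st,v=run(1,th,gx,gz)
    P=np.mean([(vision.camera("wrist"),status.state()["position"])[1] for _ in range(3)],0)
    Rz=R.from_euler("z",.104).as_matrix();g=np.array([v[2],82,v[3]])/1000
    f=lambda p:(R.from_euler("xy",[v[1],v[0]]).as_matrix()@(np.array(p)/1000-g)+[0,0,.019]+(P-[.529,-.394,0])@Rz)*1000
    print("rack mm: tcp",((P-[.529,-.394,0])@Rz*1000).round(1),"origin",f([0,0,0]).round(1),"closed edge",f([-60,0,0]).round(1),"lip",f([60,0,4]).round(1))
E
python3 -c "
from rk import *
rk([-.4,-.55])"
```

```text
clock: 30.45
position: [0.4414, -0.3205, 0.1528]
tool_rot: [-3.138, 0.005, 0.104]
force: [-0.8, 0.1, -0.9]
width: 0.011
gripper_force: 78.2
cost [0.011, 0.011] tilt(deg) -30.5 droop(deg) 1.0 gx 2.0 gz 55.0
origin [ 0.478  -0.399   0.1239] lip [ 0.5274 -0.3939  0.1578] closed edge [ 0.4265 -0.4044  0.0935] tcp [ 0.4428 -0.3212  0.1546] F [ 1.5479  0.3883 -1.4617]
rack mm: tcp [-76.9  80.4 156.3] origin [-50.   -0.6 125.6] closed edge [-101.7   -0.6   95.2] lip [ -0.3  -0.7 159.5]
```

```bash
python3 -m jog '[{"linear":[0,0,15],"roll":0},{"linear":[0,0,25],"roll":0},{"linear":[-1,0,30],"roll":0},{"linear":[-2,0,35],"roll":0},{"linear":[-3,0,40],"roll":0},{"linear":[-3,0,45],"roll":0},{"linear":[-3,0,50],"roll":0},{"linear":[-3,0,55],"roll":0},{"linear":[-3,0,60],"roll":0},{"linear":[-2,0,64],"roll":0},{"linear":[-2,0,66],"roll":0},{"linear":[-2,0,66],"roll":0}]' 
python3 -c "
from rk import *
rk([-.6,-.85,-1.05])"
```

```text
clock: 31.85
position: [0.4394, -0.323, 0.0905]
tool_rot: [3.14, 0.002, 0.102]
force: [-5.8, -0.2, 4.6]
width: 0.0112
gripper_force: 79.1
cost [0.016, 0.016, 0.016] tilt(deg) -53.5 droop(deg) 1.2 gx 1.5 gz 53.6
origin [ 0.4911 -0.399   0.0755] lip [ 0.5234 -0.3958  0.1261] closed edge [ 0.4556 -0.4026  0.0272] tcp [ 0.4394 -0.323   0.0906] F [-5.3129  0.3338  5.5368]
rack mm: tcp [-81.7  79.9  90.6] origin [-38.1  -1.   75.5] closed edge [-73.8  -1.   27.2] lip [ -5.6  -1.  126.1]
```

```bash
python3 -m jog '[{"linear":[1,0,-2],"roll":0},{"linear":[3,0,-2],"roll":0},{"linear":[6,0,-1],"roll":0},{"linear":[9,0,0],"roll":0},{"linear":[10,0,1],"roll":0},{"linear":[10,0,1],"roll":0}]' 
python3 -c "
from rk import *
rk([-.85,-1.05],gz=54)"
```

```text
clock: 32.65
position: [0.4409, -0.3225, 0.0881]
tool_rot: [-3.138, 0.019, 0.099]
force: [-18.1, -0.9, 9.9]
width: 0.0112
gripper_force: 79.8
cost [0.013, 0.014] tilt(deg) -55.6 droop(deg) 1.0 gx 4.4 gz 55.2
origin [ 0.4928 -0.3988  0.0714] lip [ 0.5233 -0.3959  0.1232] closed edge [ 0.459  -0.4021  0.022 ] tcp [ 0.4409 -0.3225  0.0881] F [-17.902   -0.2436   9.5994]
rack mm: tcp [-80.2  80.2  88.1] origin [-36.1  -0.8  71.5] closed edge [-70.   -0.8  22. ] lip [ -5.4  -0.8 123.2]
```

```bash
python3 -m jog '[{"linear":[3,0,0],"roll":0},{"linear":[6,0,0],"roll":0},{"linear":[9,0,1],"roll":0},{"linear":[9,0,1],"roll":0}]' 
python3 -m jog '[{"linear":[-10,0,0],"roll":0},{"linear":[-20,0,-10],"roll":0},{"linear":[-20,0,-40],"roll":0},{"linear":[-20,0,-80],"roll":0},{"linear":[-20,0,-120],"roll":0},{"linear":[-20,0,-140],"roll":0},{"linear":[-20,0,-140],"roll":0}]' 
python3 -c "
from rk import *
rk([-.85,-1.05],gx=3,gz=55)"
```

```text
clock: 33.25
position: [0.4413, -0.3219, 0.086]
tool_rot: [-3.134, 0.035, 0.096]
force: [-29.0, 0.1, 14.6]
width: 0.0113
gripper_force: 80.2
clock: 33.95
position: [0.4436, -0.3229, 0.232]
tool_rot: [3.135, -0.01, 0.105]
force: [0.8, -0.4, -2.6]
width: 0.0109
gripper_force: 78.2
cost [0.013, 0.017] tilt(deg) -59.4 droop(deg) 0.1 gx 3.9 gz 55.1
origin [ 0.4958 -0.3987  0.2168] lip [ 0.5228 -0.3959  0.2705] closed edge [ 0.4654 -0.4019  0.1652] tcp [ 0.4419 -0.322   0.2293] F [ 0.3819  0.0364 -2.8292]
rack mm: tcp [-81.   81.6 226.5] origin [-35.5  -0.3 214. ] closed edge [-66.1  -0.3 162.4] lip [ -8.3  -0.3 267.7]
```

Tilt is 59.4°, with 58.5° needed, and the tray is centred to 0.3 mm. Next I move above the slot, 7 mm off the board.

```bash
python3 -m jog '[{"linear":[10,0,-2],"roll":0},{"linear":[30,0,-2],"roll":0},{"linear":[60,0,0],"roll":0},{"linear":[90,0,5],"roll":0},{"linear":[112,0,9],"roll":0},{"linear":[121,0,11],"roll":0},{"linear":[123,0,11],"roll":0},{"linear":[118,0,19],"roll":0},{"linear":[112,0,30],"roll":0},{"linear":[107,0,38],"roll":0},{"linear":[102,0,45],"roll":0},{"linear":[102,0,45],"roll":0},{"linear":[102,0,45],"roll":0}]' 
python3 -c "
from rk import *
rk([-.95,-1.05],gx=3.9,gz=55.1)
rk([-1.05],gx=3.9,gz=55.1)"
```

```text
clock: 35.45
position: [0.5414, -0.3117, 0.1826]
tool_rot: [3.141, -0.0, 0.103]
force: [0.4, 0.5, -1.8]
width: 0.011
gripper_force: 78.2
cost [0.013, 0.014] tilt(deg) -59.1 droop(deg) 0.2 gx 6.7 gz 54.5
origin [ 0.5938 -0.3884  0.168 ] lip [ 0.6211 -0.3856  0.2215] closed edge [ 0.5631 -0.3916  0.1165] tcp [ 0.542  -0.3115  0.1829] F [-0.2869 -0.7266 -0.7977]
rack mm: tcp [ 21.7  80.8 182.9] origin [ 65.3  -1.  168. ] closed edge [ 34.4  -1.  116.6] lip [ 92.7  -1.  221.6]
cost [0.013] tilt(deg) -58.9 droop(deg) 0.5 gx 5.9 gz 54.5
origin [ 0.5945 -0.3878  0.1682] lip [ 0.6219 -0.385   0.2216] closed edge [ 0.5637 -0.3911  0.1168] tcp [ 0.5421 -0.3113  0.1827] F [-0.0105  0.7817 -0.8371]
rack mm: tcp [ 21.4  80.9 182.6] origin [ 65.6  -0.6 168. ] closed edge [ 34.6  -0.6 116.6] lip [ 93.2  -0.7 221.4]
```

```bash
python3 -m jog '[{"linear":[-4,-1,7],"roll":0},{"linear":[-9,-1,14],"roll":0},{"linear":[-13,-1,21],"roll":0},{"linear":[-16,-1,26],"roll":0},{"linear":[-18,-1,30],"roll":0},{"linear":[-19,-1,32],"roll":0},{"linear":[-17,-1,34],"roll":0},{"linear":[-15,-1,36],"roll":0},{"linear":[-14,-1,37],"roll":0},{"linear":[-14,-1,37],"roll":0}]' 
python3 -c "
from rk import *
rk([-1.02],gx=5.5,gz=54.5)
rk([-1.05],gx=5.5,gz=54.5)"
```

```text
clock: 36.85
position: [0.5276, -0.3118, 0.1453]
tool_rot: [-3.141, 0.0, 0.104]
force: [-0.6, -0.8, -1.6]
width: 0.0114
gripper_force: 78.3
cost [0.013] tilt(deg) -58.6 droop(deg) 0.4 gx 7.0 gz 55.1
origin [ 0.5797 -0.3884  0.1294] lip [ 0.6073 -0.3855  0.1827] closed edge [ 0.5486 -0.3916  0.0782] tcp [ 0.5276 -0.3117  0.1453] F [-0.9936 -1.7385 -2.1354]
rack mm: tcp [  7.1  82.  145.3] origin [ 50.9   0.3 129.4] closed edge [19.7  0.3 78.2] lip [ 78.8   0.3 182.7]
cost [0.013] tilt(deg) -58.8 droop(deg) 0.6 gx 6.5 gz 54.6
origin [ 0.5799 -0.3882  0.13  ] lip [ 0.6074 -0.3853  0.1834] closed edge [ 0.5489 -0.3914  0.0787] tcp [ 0.5276 -0.3118  0.1453] F [-0.3698 -0.0546 -2.6728]
rack mm: tcp [  7.1  81.9 145.3] origin [ 51.2   0.5 130. ] closed edge [20.1  0.5 78.7] lip [ 78.9   0.5 183.4]
```

No contact force yet, so I'll press gently down the slot and against the board.

```bash
python3 -m jog '[{"linear":[-1,0,2],"roll":0},{"linear":[-2,0,4],"roll":0},{"linear":[-2,0,5],"roll":0},{"linear":[0,0,6],"roll":0},{"linear":[1,0,7],"roll":0},{"linear":[1,0,7],"roll":0}]'
python3 -c "
from rk import *
rk([-1.02],gx=5.5,gz=54.5)"
```

```text
clock: 37.85
position: [0.5255, -0.3123, 0.1403]
tool_rot: [3.142, 0.007, 0.104]
force: [-9.1, 2.0, 13.8]
width: 0.0109
gripper_force: 80.8
cost [0.015] tilt(deg) -58.1 droop(deg) 0.4 gx 6.7 gz 55.4
origin [ 0.5775 -0.389   0.124 ] lip [ 0.6057 -0.3861  0.177 ] closed edge [ 0.546  -0.3922  0.073 ] tcp [ 0.5254 -0.3123  0.1403] F [-7.3309  1.2131 12.8752]
rack mm: tcp [  4.9  81.6 140.3] origin [ 48.8  -0.  124. ] closed edge [17.1 -0.  73. ] lip [ 77.2  -0.  177. ]
```

Contact force is 14 N at 58.1° with y centred, so the tray is seated. Release and withdraw straight up.

```bash
python3 -m jog '[{"linear":[0,0,-3],"roll":0},{"linear":[0,0,-5],"roll":0},{"linear":[0,0,-5],"roll":0},{"linear":[0,0,-5],"roll":0},{"linear":[0,0,-5],"roll":0},{"linear":[0,0,-20],"roll":0},{"linear":[0,0,-50],"roll":0},{"linear":[0,0,-90],"roll":0},{"linear":[-20,0,-130],"roll":0},{"linear":[-20,-40,-170],"roll":0},{"linear":[-20,-80,-210],"roll":0},{"linear":[-20,-110,-240],"roll":0},{"linear":[-20,-120,-250],"roll":0},{"linear":[-20,-120,-250],"roll":0}]' 40
python3 - <<'E'
from fit import *
import pickle
np.set_printoptions(precision=4,suppress=True)
w=vision.camera("wrist");s=vision.camera("scene");pickle.dump((w,s),open("v4.pkl","wb"))
print(status.state()["position"],status.state()["width"])
O=np.array([.580,-.3887,.1312])
def m(c,pad):
    g=proj(c,[O])[0];return traymask(c,np.clip([g[0]-pad,g[1]-pad,g[0]+pad,g[1]+pad],0,[560,420,560,420]))
def pose(v): return np.array(v[:3]),(R.from_euler("z",v[3])*R.from_euler("y",v[4])).as_matrix()
W,S=(w,m(w,150)),(s,m(s,70)); print(W[1].sum(),S[1].sum())
for n,it in(("w",[W]),("s",[S]),("ws",[W,S])):
    x,f=fit(it,TRAY,[*O,.104,-1.02],pose,[.01,.01,.01,.05,.08])
    d=(x[:3]-[.529,-.394,0])@R.from_euler("z",.104).as_matrix()*1000
    print(n,round(f,3),"origin in rack",d.round(1),"yaw",x[3].round(3),"tilt",x[4].round(3))
t=vision.camera("top")
for l in "pack_red pack_yellow pack_green juice tin can_red can_green milk jar".split():
    print(l,[(p,atz(s,u,.02)[:2].round(3)) for p,u in px(s,l,2)],[(p,atz(t,u,.02)[:2].round(3)) for p,u in px(t,l,2)])
E
```

```text
clock: 39.45
position: [0.4975, -0.1923, 0.3907]
tool_rot: [3.14, -0.005, 0.109]
force: [0.2, -1.1, -1.5]
width: 0.0397
gripper_force: 0.0
[ 0.4955 -0.196   0.3868] 0.04006060240788578
48390 6099
w 0.014 origin in rack [ 51.5  -1.6 129.3] yaw 0.104 tilt -1.025
s 0.079 origin in rack [ 52.8   2.  131. ] yaw 0.125 tilt -1.051
ws 0.107 origin in rack [ 51.5  -0.9 129.8] yaw 0.119 tilt -1.038
pack_red [(0.64, array([0.504, 0.441]))] [(0.85, array([0.506, 0.444]))]
pack_yellow [(0.61, array([0.46 , 0.438]))] [(0.95, array([0.467, 0.439])), (0.4, array([ 0.502, -0.321]))]
pack_green [(0.86, array([0.558, 0.442])), (0.71, array([ 0.398, -0.174]))] [(0.68, array([ 0.399, -0.188])), (0.61, array([0.553, 0.439]))]
juice [(0.8, array([0.507, 0.124]))] [(0.68, array([0.532, 0.153])), (0.29, array([0.384, 0.082]))]
tin [(0.93, array([ 0.565, -0.174])), (0.54, array([ 0.57 , -0.385]))] [(0.61, array([ 0.575, -0.18 ]))]
can_red [(0.7, array([ 0.368, -0.077])), (0.68, array([0.455, 0.436]))] [(0.61, array([ 0.381, -0.076]))]
can_green [(0.8, array([0.359, 0.074]))] [(0.58, array([0.383, 0.089]))]
milk [(0.79, array([ 0.263, -0.392])), (0.2, array([ 0.523, -0.516]))] [(0.76, array([ 0.307, -0.34 ]))]
jar [(0.73, array([0.269, 0.391]))] [(0.71, array([0.3  , 0.395]))]
```

The tray sits at rack (51.5,−1,130) mm with a tilt of 1.025 rad. The packs are in the carton and the bystanders are unmoved. Handing in.

```bash
python3 -c "
from station import ctrl
print(ctrl.finish_job())"
```

```text
the job is handed in; nothing more can be done
None
```

I handed the job in at about 40 s: all three packs are in the carton, and the tray was set down flat, re-gripped by its other ear and now stands in the rack slot, within about 2 mm of the seat by camera fit. The other groceries look unmoved, though I only checked them by the cameras' detections, and no verdict was returned.

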